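Clamp a plaster finial with the guarded knob

TASK

Stand the plaster finial on the bed of the bench clamp, centred between the sliding jaw and the fence with its long side along the jaw, and let go of it. Then reach through the round opening of the guard and turn the recessed knob clockwise until the jaw holds the finial firmly against the fence (about 18 N), square to the jaw: feel for the grip, for plaster is crushed at 30 N. Do not push hard on the guard, leave the jar, bowl and spatula where they are, and finish with the finial clamped and the robot clear.

Things in the scene. Friction and masses are not known exactly. Their poses are not given: they have to be found in the camera images.
- vise: Bench clamp fixed to the table (place and yaw vary). Dark steel bed 130 mm (x) by 250 mm (y), top 12 mm above the table. Origin at table height. Its y axis runs from the knob (y = -100 mm) past the jaw to the fence. Jaw and fence: upright aluminium blocks 90 mm long along x, tops about 48 mm above the table. The fence's face was set by hand and is not measured: from y = 38 to 41 mm.
- seat (a point): Where to stand the finial: point on the bed's top, 12 mm above the table, about midway between jaw face and fence (clamp's x = 0, y = 10 mm); axes as the clamp. The room there is 55 to 61 mm along y. Guard and knob lie on the -y side, the guard's near edge 50 mm from here; only the guard is taller than 48 mm.
- guard: Grey steel guard plate 120 x 120 x 5 mm on four corner posts, level, fixed, with one round opening 86 mm across, centred on the knob's axis. Origin at its centre, on its underside 84 mm above the table (top 89 mm). Wide-open fingers do not pass: open them about 40 mm. It bends if pushed with more than 15 N.
- knob_grip (a point): Grip point of the black recessed knob, on its upright axis, 66 mm above the table, 23 mm below the guard's top. The knob is a bar 38 mm long (point's x), 14 mm thick (y), top 74 mm above the table, on a disc 42 mm across with its top at 44 mm. Pinch the bar across its thickness with the fingertips 46 to 50 mm above the table.
- knob: The same knob; origin on its axis, 36 mm above the table. Clockwise from above closes the jaw, 10 mm per rad. Friction of about 0.32 N m resists and keeps it where left. After 0.75 to 1.35 rad jaw, finial and fence meet; from there the torque rises by 0.01 N m per N of clamping, over 1 N per 0.01 rad. At rest friction hides part: compare readings after equal small steps, free and clamping.
- jaw: Sliding aluminium jaw, block 90 mm (x) by 16 mm (y) by 34 mm, stiffly sprung; axes as the clamp. Origin at the middle of its face's lower edge, 12 mm above the table (clamp's y = -20 to -17 mm at the start); moves along the clamp's +y as the knob turns clockwise. It holds the finial securely from 10 N; 18 N is right; at 30 N the plaster is crushed.
- finial: White plaster finial, 98 mm tall, 160 to 310 g, loose, standing. Origin under its centre. Plinth 64 (its x) by 48 (its y) by 40 mm high; round moulding 44 mm across up to 50 mm; square shaft 24 x 24 mm from 50 to 92 mm to hold it by, parallel to the plinth; small cap. The 48 mm way goes between jaw and fence, either way round. Taken by the shaft's x sides, fingers clear the guard.
- jar: Bystander: closed white jar, 68 mm diameter, 100 mm tall, loose; origin under its centre.
- bowl: Bystander: white bowl, 100 mm diameter, 45 mm tall, loose; origin under its centre.
- spatula: Bystander: spatula 250 mm long lying along its x axis, loose; origin under it.
Mind the look-alikes: they are no part of the job. Leave any orange or turquoise look-alike of the finial alone.

How it is judged:
By the outcome, as a careful person would: the job done as asked, in the order asked, and still so for the second after the job is handed in, with the robot touching nothing.
It also fails if it takes over 64 s, if anything falls off the work surface, if the arm or the gripper's body presses on something with over 40 N, if the wrist force passes 120 N, or if a joint passes its speed limit or range.

ROBOT

A 6-joint arm with a two-finger parallel gripper is mounted at the origin on the work surface. World frame = base frame: x ahead of the robot, y to its left, z up, the work surface at z = 0. Lengths are in m, angles in rad, forces in N, time in s.
With the tool pointing down it reaches from about 0.275 to 0.875 m from the base axis. Payload 12.5 kg.
Tool frame: the origin (TCP) lies on the centre line of the jaws, within the pads' length; the fingertips stand 25 mm ahead of it and the grasp point (between the pads) lies 6 mm ahead of it; z points along the fingers, y is the line along which they close (so a half turn about z gives the same grasp; the last joint's range is limited). The gripper opens to 85 mm and grips with 20 to 120 N. Pads are 22 mm wide; open, the fingers measure 114 mm over their backs; the gripper's body (76 mm by 85 mm) begins 54 mm behind the grasp point. The pads swing forward as they close: fully open they stand 13 mm farther back than shut.
Start: joints at [1.093, 0.351, 1.652, -0, 1.139, -0.085], TCP at [0.21, 0.508, 0.22] pointing down, gripper open.
Joint ranges: [-2.75, 2.75], [-0.79, 2.1], [0.01, 2.65], [-1.57, 4.71], [0.07, 3.14], [-2.87, 2.87]. Speed limits (rad/s): [2.22, 2.22, 2.79, 3.14, 3.14, 3.14].

INTERFACE

Orientations are given as a rotation vector (axis times angle).
In Python, from bench import observe, vision, r, look_for, pinpoint gives the robot as it stands.
- The arm moves only by the tool apply_moves, never from a script. Its argument "increments" is text: rows parted by semicolons, each of 5 numbers parted by spaces: the closure, from 0 (fully open) to 1 (shut), then the shift along the tool's x, y, z in m, then the turn about the tool's z in degrees. A call has 1 to 5 rows; each row shifts and turns the commanded pose from where the row before left it, along the tool's axes as they then stand; what a row does not reach is not made up. A row lasts 1/8 s, in which the tool goes at most 62.5 mm and 10.7 degrees, less where a joint would pass 70% of its speed; a pose out of reach is approached as far as the arm can. A call is refused whole if a number of a shift passes 0.0625 or a number of a turn 10.7, either way. A call with a gripper value outside its range is refused whole. The fingers move at their own pace and stop on an object; the grip force is fixed at half the most. Time passes only in rows, so rows that do not move let the fingers close. It gives the time, the measured TCP pose, the force, the opening and the grip force at its end, in the units of the state.
- observe(): the state, without advancing time (a new reading comes with each control period).
- vision.read_camera(name): name is "scene" or "top" or "wrist"; returns a dict with "pixels" (400x640x3 uint8, red, green, blue), "fx", "fy", "cx", "cy" (pixels), "R" (3x3) and "t" (3): a world point X has camera coordinates R X + t. Camera axes: x right, y down, z forward; pixel columns grow to the right and rows downward; lengths in m; the calibration is good to about 2 mm. A picture is of the moment at which its call begins. There is no depth.
- r.job_done(): hands the job in; it is judged then, once.
Trained networks look in a picture, given as the dict that the camera call returned (one of the last four; its "shot" number tells which), for a name from the list of things; names that differ only in an ending like _2 or _b are one class to them, and where a whole thing is asked for, a point or a joint stands for the part that bears it (a point fixed in the world has none). Each returns a list of dicts, best first, with "confidence" (0 to 1); they miss things now and then, are a little off and sometimes report something else, mostly with a low value. They report only what shows in the picture. A call takes as long as a camera call. They do not tell look-alikes from the thing itself.
- look_for(picture, query): "rect" ([left, top, right, bottom] in pixels, round what is visible of it).
- pinpoint(picture, query): "at" ([column, row] in pixels: a listed point, or the origin of a listed thing).
The state is a dict: "time_s": time; "joint_positions": joint angles; "qd": joint speeds; "effort": joint torques, N m; "eef_pos": TCP position; "tcp_rot": TCP orientation; "wrist_force": force on the tool from outside, world axes, zero at the start; "torque": the same for the moment, N m; "gripper_width": opening from 0.0 (shut) to 1.0 (fully open); "gripper_force": force on a finger pad.
Only numpy, scipy, OpenCV 4.12 (cv2) and the standard library are available. Lean on these libraries where they do the work, as an engineer would, in place of code of your own. Each camera call takes 0.05 s, during which the arm holds its last target. There are 200 camera calls.

## Working session

There is one attempt and no reset: what is moved stays moved. The work goes in short steps, Python scripts to look and compute and a tool call to move; the robot and the scene stay as the last step left them, time stands still between calls to the robot, and variables do not carry over. Pictures are saved under pics/ and viewed, at most 10 in all, crops included, and the job is handed in when it is done.

Besides the shell and the picture viewer there is one more tool, called after "Call:" by a JSON object that holds its "fn" and its "kwargs". apply_moves: Moves the arm, as the interface text tells. Its arguments: {"type":"object","properties":{"increments":{"type":"string"}},"required":["increments"]}

```bash
mkdir -p pics; ls; cat > h.py <<'E'
import numpy as np, cv2
from bench import observe, vision, r, look_for, pinpoint
def ray(p,uv):
    K=np.array([[p['fx'],0,p['cx']],[0,p['fy'],p['cy']],[0,0,1]])
    R=np.array(p['R']);t=np.array(p['t'])
    d=R.T@np.linalg.solve(K,[uv[0],uv[1],1.]);return -R.T@t,d
def at_z(p,uv,z):
    c,d=ray(p,uv);return c+d*(z-c[2])/d[2]
def proj(p,X):
    x=np.array(p['R'])@np.asarray(X,float)+np.array(p['t']);return [p['fx']*x[0]/x[2]+p['cx'],p['fy']*x[1]/x[2]+p['cy']]
def save(p,n): cv2.imwrite('pics/'+n,cv2.cvtColor(p['pixels'],cv2.COLOR_RGB2BGR))
E
python3 - <<'E'
from h import *
for n in ['top','scene']:
    p=vision.read_camera(n);save(p,n+'0.png')
    print(n,-np.array(p['R']).T@np.array(p['t']),p['fx'])
    for q,z in [('finial',0),('seat',.012),('knob_grip',.066),('guard',.084),('vise',0),('jaw',.012)]:
        for d in pinpoint(p,q)[:4]: print(q,np.round(d['at'],1),round(d['confidence'],2),np.round(at_z(p,d['at'],z),4))
s=observe();print(s)
E
```

```text
pics
top [ 0.37333412 -0.01398164  1.14822555] 428.48926185323893
finial [260.1 218.5] 0.77 [0.5349 0.1712 0.    ]
finial [214.3 218.1] 0.75 [0.5386 0.2964 0.    ]
finial [258.9 261.3] 0.57 [0.4202 0.1734 0.    ]
seat [338.9 221.7] 0.62 [ 0.5204 -0.0418  0.012 ]
guard [384.9 213.6] 0.96 [ 0.5291 -0.1552  0.084 ]
vise [344.3 222.1] 0.82 [ 0.5205 -0.0565  0.    ]
jaw [348.  219.7] 0.79 [ 0.5252 -0.0661  0.012 ]
scene [1.01850043 0.79566471 1.19099385] 462.3557202445251
finial [384.7 276.3] 0.93 [0.5328 0.2914 0.    ]
finial [363.7 241.8] 0.85 [0.5245 0.1592 0.    ]
finial [387.2 228.4] 0.83 [0.4323 0.1505 0.    ]
seat [332.1 194.4] 0.89 [ 0.5246 -0.0439  0.012 ]
seat [311.5 156.7] 0.69 [ 0.5059 -0.2294  0.012 ]
seat [331.8 195.7] 0.5 [ 0.5281 -0.0395  0.012 ]
seat [327.5 189.6] 0.27 [ 0.5282 -0.0692  0.012 ]
knob_grip [317.  162.1] 0.53 [ 0.5245 -0.1516  0.066 ]
guard [314.5 159.3] 0.74 [ 0.5339 -0.1516  0.084 ]
vise [330.2 192.4] 0.8 [ 0.521 -0.063  0.   ]
jaw [326.1 187.5] 0.56 [ 0.528  -0.0795  0.012 ]
jaw [328.9 192.7] 0.16 [ 0.5305 -0.0552  0.012 ]
{'time_s': 0.7, 'joint_positions': array([ 1.09338248e+00,  3.50670122e-01,  1.65181822e+00, -1.39805838e-05,
        1.13911467e+00, -8.46495455e-02]), 'qd': array([ 0.0002379 , -0.000559  ,  0.00125572, -0.00061761, -0.00055162,
       -0.00088053]), 'effort': array([-6.57848759e-04, -5.05956209e+01, -2.91610175e+01, -3.34548031e-05,
        8.33661798e-04,  4.11078292e-05]), 'eef_pos': array([0.21050165, 0.50809447, 0.219799  ]), 'tcp_rot': array([ 6.12983971e-01,  3.08120049e+00, -2.11611458e-05]), 'wrist_force': array([ 0.10268552,  0.56643628, -0.32250573]), 'torque': array([-0.04278321, -0.00053708,  0.01518122]), 'gripper_force': 0.0, 'gripper_width': 1.0027898656723586}
```

```bash
python3 -c "
import cv2,numpy as np
a=cv2.imread('pics/top0.png');b=cv2.imread('pics/scene0.png')
cv2.imwrite('pics/both.png',cv2.resize(np.vstack([a,b]),(480,600)))"
```

```text
(no output)
```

View pics/top0.png

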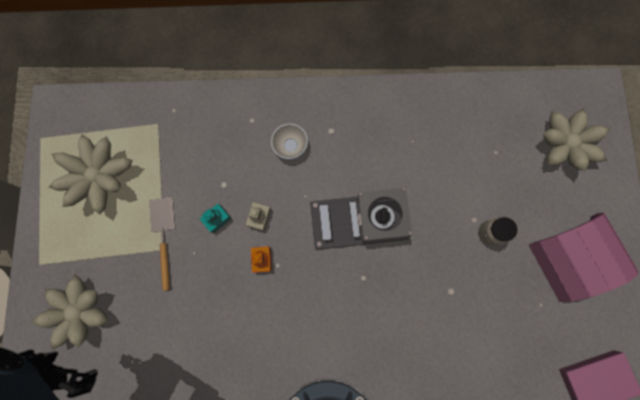

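View pics/scene0.png

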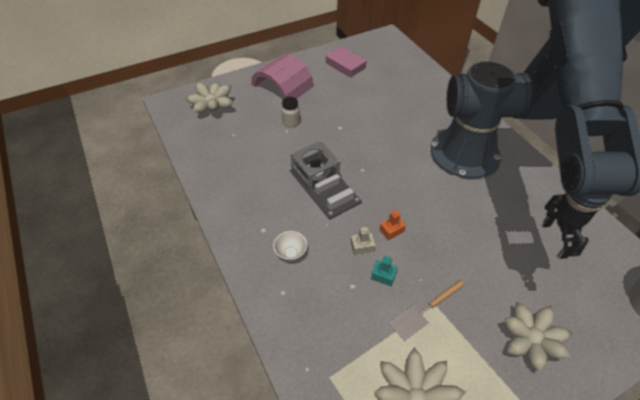

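Candidates: the white finial at top (259,217) / scene (364,242), turquoise at top (214,218) / scene (385,272), orange at top (260,261) / scene (393,225). I choose the white one. The clamp's y points along world +y, and the guard and knob are at top (385,214).

```bash
cat >> h.py <<'E'
from scipy.spatial.transform import Rotation as Ro
def pose():
    s=observe();R=Ro.from_rotvec(s['tcp_rot']).as_matrix();return s['eef_pos'],R
def ang(R): return np.degrees(np.arctan2(R[1,1],R[0,1]))  # world angle of tool y
def plan(xyz,a=None,step=.055,n=None):
    p,R=pose();d=np.array(xyz)-p
    turn=0 if a is None else -((a-ang(R)+90)%180-90)
    n=n or int(max(np.ceil(np.linalg.norm(d)/step),np.ceil(abs(turn)/10),1))
    print('from',p.round(4),'ang',ang(R).round(2),'tilt',np.degrees(np.arccos(-R[2,2])).round(2),'turn',round(turn,2),'n',n)
    for i in range(n):
        print(*(R.T@(d/n)).round(4),round(turn/n,2),sep=' ')
        R=R@Ro.from_euler('z',turn/n,degrees=True).as_matrix()
E
python3 -c "
from h import *
plan([.50,.16,.26],0)
p=vision.read_camera('wrist');R=pose()[1];print(R.T@(-np.array(p['R']).T@np.array(p['t'])-pose()[0]),(np.array(p['R'])@R).round(3),p['fx'])"
```

```text
from [0.2105 0.5081 0.2198] ang 67.5 tilt 0.0 turn 67.5 n 9
-0.0445 -0.0234 -0.0045 7.5
-0.0472 -0.0174 -0.0045 7.5
-0.0491 -0.0111 -0.0045 7.5
-0.0501 -0.0046 -0.0045 7.5
-0.0503 0.002 -0.0045 7.5
-0.0496 0.0085 -0.0045 7.5
-0.048 0.0149 -0.0045 7.5
-0.0457 0.0211 -0.0045 7.5
-0.0425 0.0268 -0.0045 7.5
[ 0.06936762 -0.00060715 -0.15534942] [[ 0.001  1.    -0.001]
 [-0.962  0.    -0.272]
 [-0.272  0.001  0.962]] 322.9945475302723
```

Call:
{"fn": "apply_moves", "kwargs": {"increments": "0 -0.0445 -0.0234 -0.0045 7.5;0 -0.0472 -0.0174 -0.0045 7.5;0 -0.0491 -0.0111 -0.0045 7.5;0 -0.0501 -0.0046 -0.0045 7.5;0 -0.0503 0.002 -0.0045 7.5"}}

```text
time_s: 1.38
eef_pos: [0.3723, 0.3134, 0.2426]
tcp_rot: [1.577, 2.717, 0.001]
wrist_force: [-0.2, 1.2, 0.2]
gripper_width: 0.995
gripper_force: 0.0
```

Call:
{"fn": "apply_moves", "kwargs": {"increments": "0 -0.0496 0.0085 -0.0045 7.5;0 -0.048 0.0149 -0.0045 7.5;0 -0.0457 0.0211 -0.0045 7.5;0 -0.0425 0.0268 -0.0045 7.5;0 0 0 0 0"}}

```text
time_s: 2.0
eef_pos: [0.5016, 0.1578, 0.2604]
tcp_rot: [2.227, 2.215, 0.001]
wrist_force: [-1.2, -0.1, -0.9]
gripper_width: 1.0
gripper_force: 0.0
```

```bash
python3 - <<'E'
from h import *
p=vision.read_camera('wrist');save(p,'w1.png');np.savez('w1.npz',**{k:p[k] for k in ['fx','fy','cx','cy','R','t']})
print(pose()[0],ang(pose()[1]))
for q,z in [('finial',0),('seat',.012),('knob_grip',.066),('guard',.084),('vise',0),('jaw',.012)]:
    for d in pinpoint(p,q)[:4]: print(q,np.round(d['at'],1),round(d['confidence'],2),np.round(at_z(p,d['at'],z),4))
E
```

```text
[0.50051511 0.15907463 0.26016993] -0.11824099052110848
finial [261.1 153.7] 0.77 [0.4256 0.1656 0.    ]
finial [349.  146.9] 0.76 [0.5388 0.1739 0.    ]
finial [348.4  48.6] 0.57 [0.5358 0.29   0.    ]
seat [334.9 302.1] 0.57 [ 0.522  -0.0461  0.012 ]
vise [336.8 300.5] 0.93 [ 0.5254 -0.0515  0.    ]
```

View pics/w1.png

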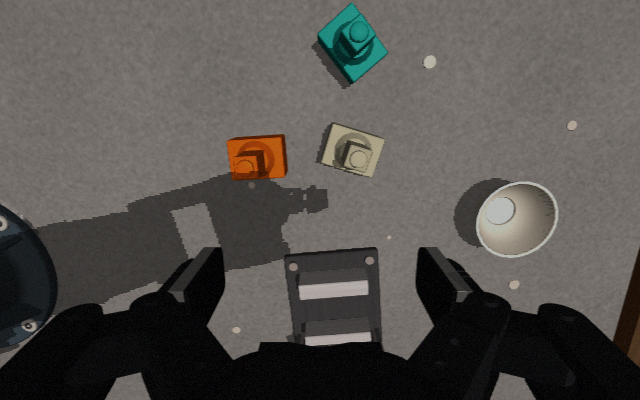

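The picture shows the white finial at (352,150), with orange at (257,157) and turquoise at (352,43). The clamp is at (335,300). I'll fit the finial's pose by silhouette, then look straight down on the clamp.

```bash
cat > fit.py <<'E'
from h import *
from scipy.optimize import minimize
def sil(p,q,z0=0.,shape=(400,640)):
    x,y,a=q;c,s=np.cos(a),np.sin(a);m=np.zeros(shape,np.uint8)
    def hull(pts):
        P=np.array([proj(p,[x+c*u-s*v,y+s*u+c*v,z+z0]) for u,v,z in pts])
        cv2.fillConvexPoly(m,np.round(cv2.convexHull(np.float32(P))*16).astype(np.int32),255,cv2.LINE_AA,4)
    box=lambda w,d,a,b:[(i*w/2,j*d/2,k) for i in(-1,1) for j in(-1,1) for k in(a,b)]
    hull(box(.064,.048,0,.04)); hull(box(.024,.024,.05,.092))
    t=np.linspace(0,6.28,40);hull([(.022*np.cos(u),.022*np.sin(u),k) for u in t for k in(.04,.05)])
    hull([(.010*np.cos(u),.010*np.sin(u),k) for u in t for k in(.092,.098)])
    return m/255.
def fit(p,mask,q0,z0=0.):
    M=cv2.GaussianBlur(mask.astype(float),(0,0),.7)
    f=lambda q:np.abs(sil(p,[q[0],q[1],q[2]/10],z0)-M).sum()
    best=min((minimize(f,[q0[0],q0[1],10*(q0[2]+d)],method='Nelder-Mead',options=dict(initial_simplex=[[q0[0],q0[1],10*(q0[2]+d)],[q0[0]+.01,q0[1],10*(q0[2]+d)],[q0[0],q0[1]+.01,10*(q0[2]+d)],[q0[0],q0[1],10*(q0[2]+d)+2]])) for d in(-.2,0,.2)),key=lambda o:o.fun)
    return np.array([best.x[0],best.x[1],best.x[2]/10]),best.fun,M.sum()
E
python3 - <<'E'
from fit import *
p=dict(np.load('w1.npz'));im=cv2.cvtColor(cv2.imread('pics/w1.png'),cv2.COLOR_BGR2RGB)
hsv=cv2.cvtColor(im,cv2.COLOR_RGB2HSV).astype(int)
print(im[140,340],im[158,358],im[100,340],im[130,335],im[170,345])
r_=im[...,0].astype(int)-im[...,2]
m=np.zeros((400,640),bool);m[105:195,305:400]=(r_>15)[105:195,305:400]
m=cv2.morphologyEx(m.astype(np.uint8),cv2.MORPH_OPEN,np.ones((3,3)));print(m.sum())
q,e,t=fit(p,m,[.535,.172,-.25]);print(q,np.degrees(q[2]),e,t)
o=im.copy();c,_=cv2.findContours((sil(p,q)>.5).astype(np.uint8),0,2);cv2.drawContours(o,c,-1,(255,0,0),1)
cv2.imwrite('pics/w1fit.png',cv2.resize(np.hstack([o[100:200,300:410],np.repeat(m[100:200,300:410,None]*255,3,2)])[...,::-1].copy(),None,fx=3.5,fy=3.5))
plan([.525,-.17,.26],0)
E
```

```text
[110 104  86] [171 162 134] [105 101  95] [172 162 137] [59 60 52]
2015
[ 0.53955949  0.1738251  -0.32113907] -18.399913080477823 516.1370302043531 2015.0000000000002
from [0.4995 0.1608 0.2603] ang 0.09 tilt 0.0 turn 0.09 n 7
-0.0473 0.0036 0.0 0.01
-0.0473 0.0036 0.0 0.01
-0.0473 0.0036 0.0 0.01
-0.0473 0.0036 0.0 0.01
-0.0473 0.0036 0.0 0.01
-0.0473 0.0036 0.0 0.01
-0.0473 0.0036 0.0 0.01
```

View pics/w1fit.png

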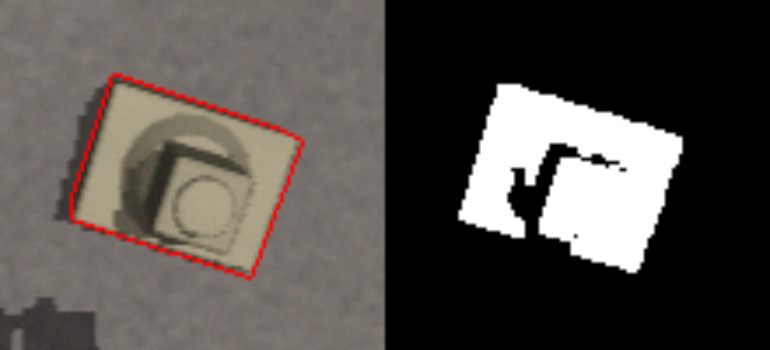

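The crop confirms the white finial. The outline fits the plinth well: (0.5396, 0.1738), long side at −18.4°.

Call:
{"fn": "apply_moves", "kwargs": {"increments": "0.5 -0.0473 0.0036 0 0;0.5 -0.0473 0.0036 0 0;0.5 -0.0473 0.0036 0 0;0.5 -0.0473 0.0036 0 0;0.5 -0.0473 0.0036 0 0"}}

```text
time_s: 2.98
eef_pos: [0.5179, -0.0774, 0.2605]
tcp_rot: [2.22, 2.223, 0.0]
wrist_force: [0.8, 0.0, 0.9]
gripper_width: 0.502
gripper_force: 0.0
```

Call:
{"fn": "apply_moves", "kwargs": {"increments": "0.5 -0.0473 0.0036 0 0;0.5 -0.0473 0.0036 0 0;0.5 0 0 0 0"}}

```text
time_s: 3.35
eef_pos: [0.5251, -0.173, 0.2601]
tcp_rot: [2.224, 2.219, -0.0]
wrist_force: [-0.4, -0.7, -0.0]
gripper_width: 0.498
gripper_force: 0.0
```

```bash
python3 - <<'E'
from h import *
p=vision.read_camera('wrist');save(p,'w2.png');np.savez('w2.npz',**{k:p[k] for k in ['fx','fy','cx','cy','R','t']})
print(pose()[0],ang(pose()[1]),observe()['gripper_width'])
for q,z in [('seat',.012),('knob_grip',.066),('knob',.036),('guard',.084),('vise',0),('jaw',.012)]:
    for d in pinpoint(p,q)[:2]: print(q,np.round(d['at'],1),round(d['confidence'],2),np.round(at_z(p,d['at'],z),4))
im=p['pixels'];r0=im[:360,170:470];cv2.imwrite('pics/w2c.png',cv2.resize(r0,None,fx=1.66,fy=1.66)[...,::-1])
E
```

```text
[ 0.52505695 -0.17142252  0.26004807] -0.06781705857681967 0.5009578164325262
seat [317.7  52.8] 0.97 [ 0.5223 -0.047   0.012 ]
knob_grip [326.7 151.3] 0.88 [ 0.5321 -0.1532  0.066 ]
knob [324.1 149.1] 0.69 [ 0.5296 -0.1548  0.036 ]
vise [318.9  61.3] 0.58 [ 0.5237 -0.0547  0.    ]
vise [317.8  50.3] 0.36 [ 0.5224 -0.0426  0.    ]
jaw [321.6  74.7] 0.92 [ 0.5268 -0.0708  0.012 ]
jaw [318.7  51. ] 0.73 [ 0.5235 -0.0451  0.012 ]
```

View pics/w2.png

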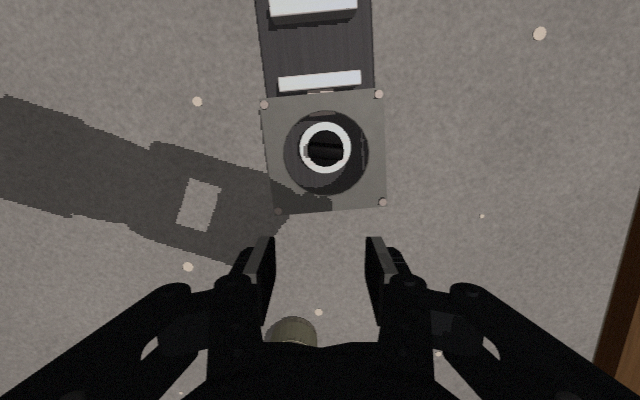

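```bash
python3 - <<'E'
from h import *
p=dict(np.load('w2.npz'));im=cv2.imread('pics/w2.png');g=im.min(2)
n,l,st,_=cv2.connectedComponentsWithStats((g>140).astype(np.uint8))
for i in range(1,n):
    if st[i,4]>150:
        print(st[i]);b=cv2.boxPoints(cv2.minAreaRect(np.argwhere(l==i)[:,::-1].astype(np.float32)))
        for z in (.046,):
            W=np.array([at_z(p,c,z)[:2] for c in b]);e=np.diff(W,axis=0);print(b.round(1).tolist(),W.round(4).tolist(),W.mean(0),np.linalg.norm(e,axis=1).round(4),np.degrees(np.arctan2(e[:,1],e[:,0])).round(1))
# guard edges at z=.089, rough corners then fit lines by gradient
def line(a,b):
    a,b=np.array(a,float),np.array(b,float);nn=np.array([-(b-a)[1],(b-a)[0]])/np.linalg.norm(b-a);P=[]
    gg=cv2.GaussianBlur(cv2.cvtColor(im,cv2.COLOR_BGR2GRAY),(0,0),1).astype(float)
    for t in np.linspace(.08,.92,50):
        c=a+t*(b-a);s=np.arange(-5,5.01,.25);v=cv2.remap(gg.astype(np.float32),np.float32((c[0]+s*nn[0])[None]),np.float32((c[1]+s*nn[1])[None]),1)[0]
        k=np.abs(np.gradient(v)).argmax();P.append(c+s[k]*nn)
    P=np.array([at_z(p,q,.089)[:2] for q in P]).astype(np.float32)
    vx,vy,x,y=cv2.fitLine(P,cv2.DIST_HUBER,0,.001,.001).ravel();return np.degrees(np.arctan2(vy,vx)),(x,y),np.abs((P-[x,y])@[-vy,vx]).mean()
C=[(260,101),(381,89),(387,206),(272,214)]
L=[line(C[i],C[(i+1)%4]) for i in range(4)]
for x in L: print(x)
def X(i,j):
    a,b=np.radians(L[i][0]),np.radians(L[j][0]);M=np.array([[np.cos(a),-np.cos(b)],[np.sin(a),-np.sin(b)]]);t=np.linalg.solve(M,np.array(L[j][1])-L[i][1]);return np.array(L[i][1])+t[0]*np.array([np.cos(a),np.sin(a)])
K=np.array([X(0,1),X(1,2),X(2,3),X(3,0)]);print(K,K.mean(0),np.linalg.norm(np.diff(K,axis=0),axis=1))
cv2.imwrite('pics/w2k.png',cv2.resize(np.clip(im[95:215,255:395].astype(float)*2.2,0,255).astype(np.uint8),None,fx=4.5,fy=4.5,interpolation=2))
E
```

```text
[ 269    0   88   16 1063]
[[269.0, 0.0], [356.0, 0.0], [356.0, 15.0], [269.0, 15.0]] [[0.4733, -0.0023], [0.5616, -0.0024], [0.562, -0.0161], [0.4727, -0.0159]] [ 0.51736633 -0.00917358] [0.0883 0.0137 0.0893] [-1.000e-01 -8.840e+01  1.799e+02]
[ 278   70   83   21 1181]
[[277.70001220703125, 76.80000305175781], [359.79998779296875, 69.0999984741211], [361.20001220703125, 83.5], [279.0, 91.0999984741211]] [[0.4794, -0.0756], [0.5676, -0.0681], [0.5695, -0.0826], [0.4803, -0.0903]] [ 0.52417515 -0.07916529] [0.0885 0.0147 0.0895] [   4.9  -82.5 -175. ]
[300 122  51  51 945]
[[300.0, 122.0], [350.0, 122.0], [350.0, 172.0], [300.0, 172.0]] [[0.5025, -0.1232], [0.5584, -0.1233], [0.5597, -0.1801], [0.5015, -0.18]] [ 0.53051772 -0.15167528] [0.0558 0.0569 0.0582] [-1.000e-01 -8.860e+01  1.799e+02]
(np.float32(5.0359845), (np.float32(0.52502555), np.float32(-0.093144745)), np.float32(0.00042948723))
(np.float32(-85.35379), (np.float32(0.5904414), np.float32(-0.14703877)), np.float32(0.0005778902))
(np.float32(4.8739104), (np.float32(0.546775), np.float32(-0.21243858)), np.float32(0.00047053405))
(np.float32(-83.645294), (np.float32(0.46842748), np.float32(-0.15187703)), np.float32(0.0007473911))
[[ 0.58562744 -0.08780441]
 [ 0.59541935 -0.2082906 ]
 [ 0.47584563 -0.21848685]
 [ 0.4625002  -0.09865457]] [ 0.5298481 -0.1533091] [0.12088344 0.12000765 0.12057311]
```

View pics/w2k.png

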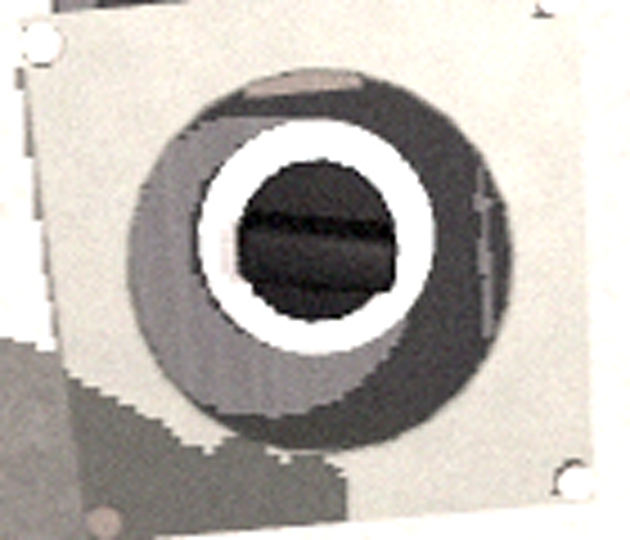

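The image gives the guard centre at (0.530, −0.153) and the clamp yaw at about +4.95°. The jaw block is at clamp y ≈ −26 mm, and the bar crosses the opening at around (325,150), close to −4°. Next I go to the finial.

```bash
python3 -c "
from h import *
plan([.5396,.1738,.16],-18.4)"
```

```text
from [ 0.5253 -0.1701  0.2604] ang 0.08 tilt 0.01 turn 18.48 n 7
0.0491 0.0021 0.0143 2.64
0.0492 -0.0002 0.0143 2.64
0.0491 -0.0024 0.0143 2.64
0.0489 -0.0047 0.0143 2.64
0.0487 -0.0069 0.0143 2.64
0.0483 -0.0092 0.0143 2.64
0.0478 -0.0114 0.0143 2.64
```

Call:
{"fn": "apply_moves", "kwargs": {"increments": "0.5 0.0491 0.0021 0.0143 2.64;0.5 0.0492 -0.0002 0.0143 2.64;0.5 0.0491 -0.0024 0.0143 2.64;0.5 0.0489 -0.0047 0.0143 2.64;0.5 0.0487 -0.0069 0.0143 2.64"}}

```text
time_s: 4.32
eef_pos: [0.5355, 0.0767, 0.1886]
tcp_rot: [2.463, 1.95, 0.001]
wrist_force: [0.7, 0.2, -0.1]
gripper_width: 0.501
gripper_force: 0.0
```

Call:
{"fn": "apply_moves", "kwargs": {"increments": "0.5 0.0483 -0.0092 0.0143 2.64;0.5 0.0478 -0.0114 0.0143 2.64;0.5 0 0 0 0;0.5 0 0 0 0"}}

```text
time_s: 4.82
eef_pos: [0.5397, 0.1728, 0.1604]
tcp_rot: [2.548, 1.837, -0.0]
wrist_force: [0.3, 0.2, -0.1]
gripper_width: 0.5
gripper_force: 0.0
```

```bash
python3 -c "
from h import *
plan([.5396,.1738,.080],-18.4)"
```

```text
from [0.5397 0.1728 0.1604] ang -18.41 tilt 0.01 turn -0.01 n 2
0.0005 -0.0002 0.0402 -0.0
0.0005 -0.0002 0.0402 -0.0
```

Call:
{"fn": "apply_moves", "kwargs": {"increments": "0.5 0.001 0 0.04 0;0.5 0 0 0.035 0;0.5 0 0 0.005 0;0.5 0 0 0 0"}}

```text
time_s: 5.32
eef_pos: [0.5408, 0.1732, 0.0813]
tcp_rot: [2.55, 1.835, 0.002]
wrist_force: [-0.1, -0.1, 0.4]
gripper_width: 0.497
gripper_force: 0.0
```

Call:
{"fn": "apply_moves", "kwargs": {"increments": "0.7 0 0 0 0;0.8 0 0 0 0;1 0 0 0 0;1 0 0 0 0;1 0 0 0 0"}}

```text
time_s: 5.95
eef_pos: [0.5406, 0.174, 0.0822]
tcp_rot: [2.549, 1.836, 0.003]
wrist_force: [-4.5, -0.9, 13.1]
gripper_width: 0.161
gripper_force: 60.9
```

Call:
{"fn": "apply_moves", "kwargs": {"increments": "1 0 0 -0.01 0;1 0 0 -0.03 0;1 0 0 -0.03 0;1 0 0 -0.03 0;1 0 0 0 0"}}

```text
time_s: 6.58
eef_pos: [0.5414, 0.1739, 0.1828]
tcp_rot: [2.548, 1.835, 0.007]
wrist_force: [-0.4, 0.8, -2.8]
gripper_width: 0.155
gripper_force: 59.7
```

```bash
python3 -c "
from h import *
s=observe();print(s['wrist_force'],s['torque'],s['gripper_width'])
plan([.5202,-.0427,.175],4.95)"
```

```text
[-0.37006931  0.82009576 -2.83243211] [ 0.04240147 -0.01955308  0.01358959] 0.15533689307054716
from [0.5414 0.1739 0.1828] ang -18.48 tilt 0.28 turn -23.43 n 4
-0.053 0.0121 0.0019 -5.86
-0.054 0.0067 0.0019 -5.86
-0.0544 0.0011 0.0019 -5.86
-0.0542 -0.0044 0.0019 -5.86
```

```bash
python3 - <<'E'
from h import *
p=vision.read_camera('scene');w=vision.read_camera('wrist')
s=observe();c=np.array(proj(p,s['eef_pos'])).astype(int);print(c)
a=cv2.resize(p['pixels'][c[1]-60:c[1]+60,c[0]-60:c[0]+60],(400,400),interpolation=2);b=cv2.resize(w['pixels'][200:400,220:420],(400,400))
cv2.imwrite('pics/held.png',np.clip(np.hstack([a,b])[...,::-1]*1.6,0,255).astype(np.uint8))
E
```

```text
[366 211]
```

View pics/held.png

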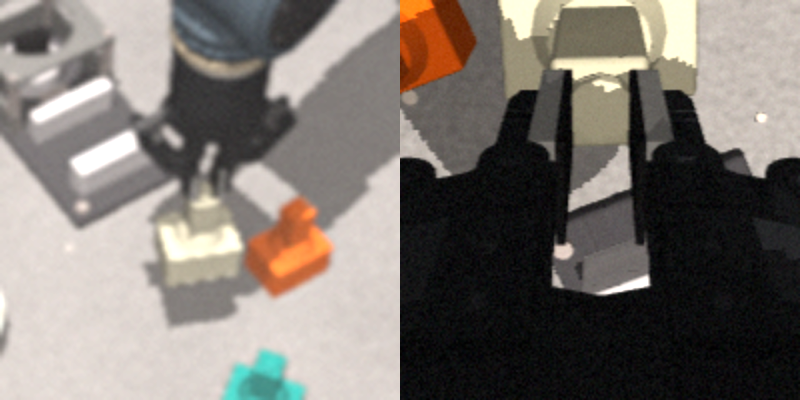

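The finial is held upright by its shaft, seen in the left view at about (205,210). I'll carry it over the seat.

Call:
{"fn": "apply_moves", "kwargs": {"increments": "1 -0.053 0.0121 0.0019 -5.86;1 -0.054 0.0067 0.0019 -5.86;1 -0.0544 0.0011 0.0019 -5.86;1 -0.0542 -0.0044 0.0019 -5.86;1 0 0 0 0"}}

```text
time_s: 7.3
eef_pos: [0.518, -0.0456, 0.1712]
tcp_rot: [-2.125, -2.311, 0.002]
wrist_force: [0.2, -0.2, -1.4]
gripper_width: 0.158
gripper_force: 60.8
```

Call:
{"fn": "apply_moves", "kwargs": {"increments": "1 0 0 0 0;1 0 0 0 0"}}

```text
time_s: 7.55
eef_pos: [0.5189, -0.0418, 0.1722]
tcp_rot: [-2.122, -2.316, 0.0]
wrist_force: [-0.3, -0.4, -2.4]
gripper_width: 0.156
gripper_force: 60.9
```

```bash
python3 - <<'E'
from fit import *
w=vision.read_camera('wrist');save(w,'w3.png')
s=observe();print(s['wrist_force'],s['torque'])
plan([.5202,-.0427,.115],4.95)
# held finial: fit on unoccluded top rows of plinth
im=w['pixels'].astype(int);m=((im[...,0]-im[...,2])>15)&(im[...,0]>70)
P,R=pose();pts=np.array([[u,v] for u,v in np.argwhere(m)[:,::-1] if 150<v<330 and 240<u<400])
print(len(pts),pts.min(0),pts.max(0))
# expected plinth top corners (z=.04 above bottom) given perfect centring
z0=P[2]-.082
for u,v in [(-.032,.024),(.032,.024),(-.032,-.024),(.032,-.024)]:
    X=P+R@np.array([v,u,0]);X[2]=z0+.04;print((u,v),np.round(proj(w,X),1))
cv2.imwrite('pics/w3c.png',cv2.resize(np.clip(im[130:330,210:430]*1.7,0,255).astype(np.uint8)[...,::-1],None,fx=3,fy=3))
E
```

```text
[-0.77674109  0.00318157 -1.46749218] [-0.03461954 -0.04974208 -0.0084629 ]
from [ 0.519  -0.0418  0.1723] ang 5.02 tilt 0.03 turn 0.07 n 2
-0.0005 0.0006 0.0287 0.03
-0.0005 0.0006 0.0287 0.03
6986 [255 160] [397 272]
(-0.032, 0.024) [269.7 178.7]
(0.032, 0.024) [372.1 178.7]
(-0.032, -0.024) [272.7 249.1]
(0.032, -0.024) [368.9 249.2]
```

View pics/w3c.png

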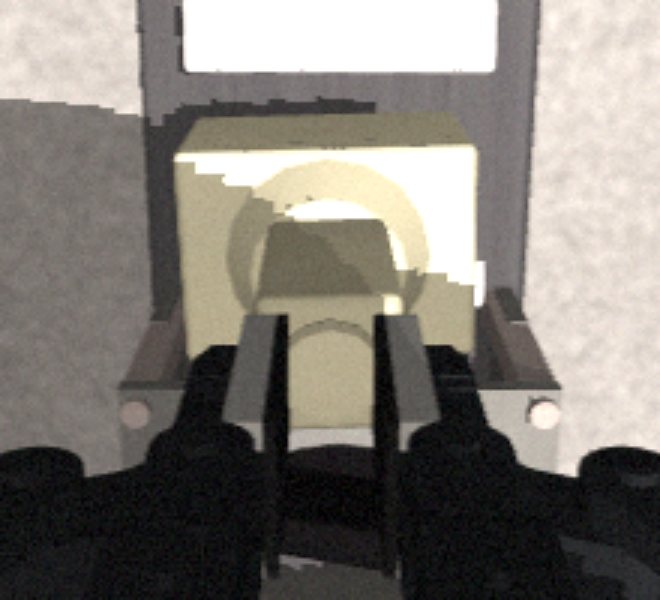

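Relative to the pads the finial is yawed about +1.6° (plinth edge from (269,182) to (368,179)). The fence edge at row 154 is parallel to the tool. I'll correct the yaw and lower.

Call:
{"fn": "apply_moves", "kwargs": {"increments": "1 0 0.001 0.03 1.6;1 0 0 0.03 0;1 0 0 0.01 0;1 0 0 0 0;1 0 0 0 0"}}

```text
time_s: 8.22
eef_pos: [0.5207, -0.0427, 0.1036]
tcp_rot: [2.154, 2.285, 0.002]
wrist_force: [0.6, -0.1, -1.6]
gripper_width: 0.158
gripper_force: 60.7
```

Call:
{"fn": "apply_moves", "kwargs": {"increments": "1 0 0 0.003 0;1 0 0 0.003 0;1 0 0 0 0"}}

```text
time_s: 8.6
eef_pos: [0.5199, -0.0428, 0.0965]
tcp_rot: [-2.155, -2.285, 0.0]
wrist_force: [-0.2, 0.0, -1.4]
gripper_width: 0.156
gripper_force: 60.7
```

Call:
{"fn": "apply_moves", "kwargs": {"increments": "1 0 0 0.0015 0;1 0 0 0.001 0;1 0 0 0 0"}}

```text
time_s: 8.98
eef_pos: [0.52, -0.0428, 0.0943]
tcp_rot: [2.155, 2.286, -0.0]
wrist_force: [-1.6, -0.5, 3.2]
gripper_width: 0.161
gripper_force: 62.3
```

Call:
{"fn": "apply_moves", "kwargs": {"increments": "1 0 0 0.0005 0;1 0 0 0.0005 0;1 0 0 0 0"}}

```text
time_s: 9.35
eef_pos: [0.5201, -0.0429, 0.0943]
tcp_rot: [2.155, 2.285, 0.0]
wrist_force: [-7.5, 0.0, 16.7]
gripper_width: 0.161
gripper_force: 66.6
```

Call:
{"fn": "apply_moves", "kwargs": {"increments": "1 0 0 -0.001 0;0.75 0 0 0 0;0.6 0 0 0 0;0.5 0 0 0 0;0.5 0 0 0 0"}}

```text
time_s: 9.98
eef_pos: [0.5201, -0.0427, 0.094]
tcp_rot: [2.155, 2.286, 0.0]
wrist_force: [-0.4, -0.5, -0.5]
gripper_width: 0.497
gripper_force: 0.0
```

Call:
{"fn": "apply_moves", "kwargs": {"increments": "0.5 0 0 -0.02 0;0.5 0 0 -0.04 0;0.5 0 0 -0.05 0;0.5 0 0 -0.05 0;0.5 0 0 0 0"}}

```text
time_s: 10.6
eef_pos: [0.5216, -0.043, 0.2577]
tcp_rot: [2.152, 2.281, 0.006]
wrist_force: [0.6, 0.0, -0.4]
gripper_width: 0.495
gripper_force: 0.0
```

```bash
python3 - <<'E'
from h import *
plan([.532,-.17,.26],-4)
E
```

```text
from [ 0.5216 -0.043   0.2577] ang 3.36 tilt 0.39 turn 7.36 n 3
-0.0425 0.001 -0.0007 2.45
-0.0424 0.0028 -0.0007 2.45
-0.0422 0.0046 -0.0007 2.45
```

Call:
{"fn": "apply_moves", "kwargs": {"increments": "0.5 -0.0425 0.001 -0.0007 0;0.5 -0.0424 0.0028 -0.0007 0;0.5 -0.0422 0.0046 -0.0007 0;0.5 0 0 0 0;0.5 0 0 0 0"}}

```text
time_s: 11.22
eef_pos: [0.5354, -0.1687, 0.2553]
tcp_rot: [-2.155, -2.284, 0.001]
wrist_force: [0.1, -0.1, 0.3]
gripper_width: 0.502
gripper_force: 0.0
```

```bash
python3 - <<'E'
from h import *
p=vision.read_camera('wrist');save(p,'w4.png');np.savez('w4.npz',**{k:p[k] for k in ['fx','fy','cx','cy','R','t']})
for d in pinpoint(p,'knob_grip')[:2]: print(np.round(d['at'],1),round(d['confidence'],2),np.round(at_z(p,d['at'],.066),4))
print(pose()[0],ang(pose()[1]))
im=p['pixels'];k=np.array(proj(p,[.5305,-.153,.07])).astype(int);print(k)
a=cv2.resize(im[0:240,k[0]-80:k[0]+80],(400,600));b=cv2.resize(im[k[1]-30:k[1]+30,k[0]-30:k[0]+30],(400,400),interpolation=2)
b=np.clip(b.astype(float)*3.5,0,255).astype(np.uint8);b=np.vstack([b,np.zeros((200,400,3),np.uint8)])
cv2.imwrite('pics/w4c.png',np.hstack([a,b])[...,::-1])
plan([.5305,-.153,.26],86)
E
```

```text
[317.5 155.7] 0.8 [ 0.5313 -0.1529  0.066 ]
[ 0.53564696 -0.1682      0.2557945 ] 3.4097155298180195
[316 156]
from [ 0.5356 -0.1682  0.2558] ang 3.41 tilt 0.05 turn -82.59 n 9
0.0017 -0.0005 -0.0005 -9.18
0.0018 -0.0002 -0.0005 -9.18
0.0018 0.0001 -0.0005 -9.18
0.0017 0.0004 -0.0005 -9.18
0.0017 0.0007 -0.0005 -9.18
0.0015 0.0009 -0.0005 -9.18
0.0014 0.0011 -0.0005 -9.18
0.0012 0.0013 -0.0005 -9.18
0.0009 0.0015 -0.0005 -9.18
```

View pics/w4c.png

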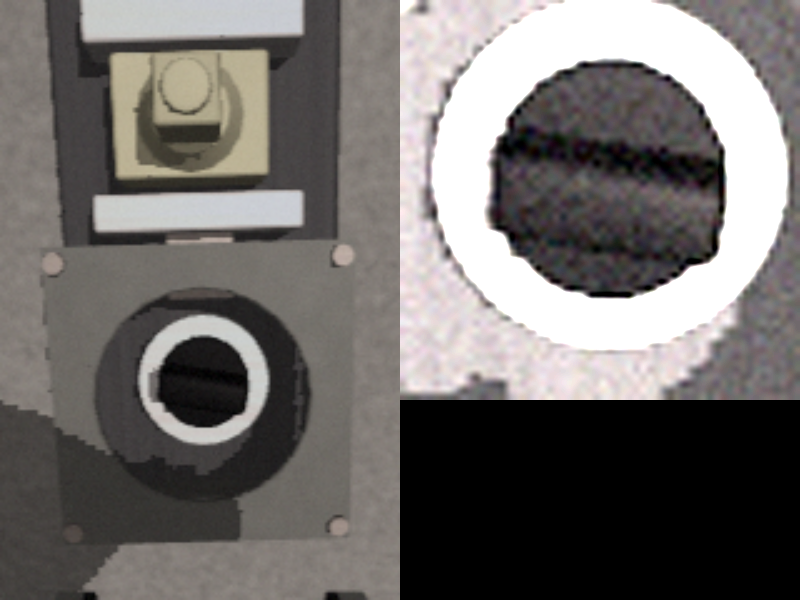

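The finial stands seated between jaw and fence, with gaps on both sides. The knob's bar runs from (301,153) to (335,160), about −5.5° in world, centred near (0.5305, −0.153). I'll turn to 84.5° above it.

Call:
{"fn": "apply_moves", "kwargs": {"increments": "0.52 0.0017 -0.0005 -0.0005 -9;0.52 0.0018 -0.0002 -0.0005 -9;0.52 0.0018 0.0001 -0.0005 -9;0.52 0.0017 0.0004 -0.0005 -9;0.52 0.0017 0.0007 -0.0005 -9"}}

```text
time_s: 11.95
eef_pos: [0.533, -0.1596, 0.2587]
tcp_rot: [-1.107, -2.94, -0.0]
wrist_force: [0.4, 0.2, 0.3]
gripper_width: 0.483
gripper_force: 0.0
```

Call:
{"fn": "apply_moves", "kwargs": {"increments": "0.52 0.0015 0.0009 -0.0005 -9;0.52 0.0014 0.0011 -0.0005 -9;0.52 0.0012 0.0013 -0.0005 -9;0.52 0.0009 0.0015 -0.0005 -9;0.52 0 0 0 0"}}

```text
time_s: 12.58
eef_pos: [0.5308, -0.1531, 0.2607]
tcp_rot: [0.154, 3.138, 0.0]
wrist_force: [0.3, -0.3, -0.2]
gripper_width: 0.477
gripper_force: 0.0
```

```bash
python3 -c "
from h import *
plan([.5305,-.153,.12],84.5,n=3);s=observe();print(s['joint_positions'],s['torque'],s['gripper_width'])"
```

```text
from [ 0.5308 -0.1531  0.2607] ang 84.36 tilt 0.0 turn -0.14 n 3
0.0001 0.0 0.0469 -0.05
0.0001 0.0 0.0469 -0.05
0.0001 0.0 0.0469 -0.05
[-3.65041145e-01  3.16064124e-01  1.59559258e+00  4.21577833e-05
  1.22987752e+00 -1.83746885e+00] [-0.01949577  0.01181474 -0.04064412] 0.47702142346592574
```

Call:
{"fn": "apply_moves", "kwargs": {"increments": "0.52 0 0 0.047 0;0.52 0 0 0.047 0;0.52 0 0 0.03 0;0.52 0 0 0.015 0;0.52 0 0 0.015 0"}}

```text
time_s: 13.2
eef_pos: [0.5314, -0.1539, 0.1067]
tcp_rot: [0.157, 3.137, -0.001]
wrist_force: [0.7, 0.0, -0.4]
gripper_width: 0.476
gripper_force: 0.0
```

Call:
{"fn": "apply_moves", "kwargs": {"increments": "0.52 0 0 0.015 0;0.52 0 0 0.012 0;0.52 0 0 0.007 0;0.52 0 0 0 0"}}

```text
time_s: 13.7
eef_pos: [0.5308, -0.1539, 0.0724]
tcp_rot: [-0.155, -3.137, -0.0]
wrist_force: [0.3, 0.1, 0.4]
gripper_width: 0.479
gripper_force: 0.0
```

Call:
{"fn": "apply_moves", "kwargs": {"increments": "0.75 0 0 0 0;0.9 0 0 0 0;1 0 0 0 0;1 0 0 0 0;1 0 0 0 0"}}

```text
time_s: 14.32
eef_pos: [0.5309, -0.1539, 0.0727]
tcp_rot: [0.155, 3.138, -0.0]
wrist_force: [-0.7, 0.0, 0.3]
gripper_width: -0.002
gripper_force: 0.0
```

```bash
cat > st.py <<'E'
from h import *
s=observe();print(s['time_s'],s['eef_pos'].round(4),'ang',ang(pose()[1]).round(2),'F',s['wrist_force'].round(2),'T',s['torque'].round(3),'w',round(s['gripper_width'],3),'f',s['gripper_force'],'j6',s['joint_positions'][5].round(3))
E
python3 st.py
```

```text
14.325 [ 0.5309 -0.1539  0.0727] ang 84.35 F [-0.75  0.02  0.28] T [ 0.017  0.025 -0.014] w -0.002 f 0.0 j6 -1.839
```

Call:
{"fn": "apply_moves", "kwargs": {"increments": "1 0 0 0 2;1 0 0 0 2;1 0 0 0 2;1 0 0 0 0"}}

```text
time_s: 14.82
eef_pos: [0.5309, -0.1539, 0.0727]
tcp_rot: [-0.32, -3.125, -0.0]
wrist_force: [0.4, 0.2, -0.3]
gripper_width: 0.002
gripper_force: 0.0
```

```bash
python3 st.py
```

```text
14.825 [ 0.5309 -0.1539  0.0727] ang 78.31 F [ 0.42  0.23 -0.28] T [-0.033  0.019 -0.016] w 0.002 f 0.0 j6 -1.733
```

```bash
python3 - <<'E'
from h import *
p=vision.read_camera('wrist');q=vision.read_camera('scene')
for n,c in (('wrist',p),('scene',q)):
    save(c,n+'5.png')
    for z in (.0477,.0727): print(n,z,np.round(proj(c,[.5309,-.1539,z]),1))
    for nm in ('knob_grip','knob','guard'):
        for d in pinpoint(c,nm)[:2]: print(nm,np.round(d['at'],1),round(d['confidence'],2))
k=np.array(proj(p,[.5309,-.1539,.05])).astype(int);e=np.array(proj(q,[.5309,-.1539,.08])).astype(int)
f=lambda im,g:np.clip(im.astype(float)*g,0,255).astype(np.uint8)
y0=min(max(k[1]-80,0),240)
a=cv2.resize(f(p['pixels'][y0:y0+160,k[0]-60:k[0]+60],2.5),(450,600),interpolation=2)
b=cv2.resize(f(q['pixels'][e[1]-40:e[1]+30,e[0]-35:e[0]+35],1.6),(340,340),interpolation=2)
b=np.vstack([b,cv2.resize(p['pixels'],(340,260))])
cv2.imwrite('pics/last.png',np.hstack([a,b])[...,::-1]);print(k,e,y0)
E
```

```text
wrist 0.0477 [320.4 225.4]
wrist 0.0727 [320.5 242.7]
knob_grip [321.6 234.8] 0.91
knob [322.9 216.6] 0.69
scene 0.0477 [315. 166.]
scene 0.0727 [315.  160.9]
knob_grip [315.8 162. ] 0.67
knob [316.4 169.1] 0.52
knob [314.8 159.5] 0.25
guard [313.8 158.3] 0.62
[320 226] [314 159] 146
```

View pics/last.png

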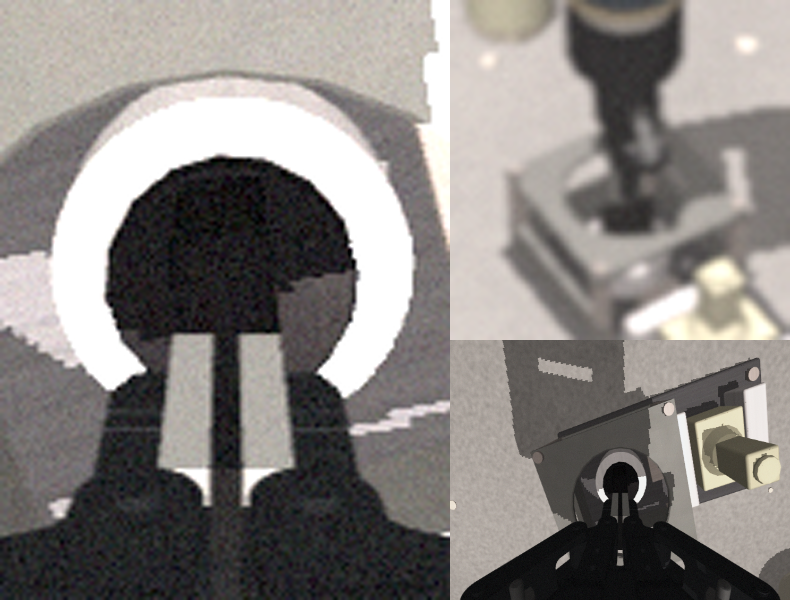

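The picture shows the closed fingers ending at row ~235, above the black bar, which fills the disc from row ~195. Holding the finial, the opening read 13 mm, so they held only the cap. The fingertips therefore sit higher than stated, and I'll touch the bar's top gently to measure their reach.

Call:
{"fn": "apply_moves", "kwargs": {"increments": "1 0 0 0.002 0;1 0 0 0.002 0;1 0 0 0 0"}}

```text
time_s: 15.6
eef_pos: [0.5307, -0.1539, 0.0685]
tcp_rot: [-0.319, -3.125, -0.0]
wrist_force: [0.2, -0.4, 0.6]
gripper_width: 0.0
gripper_force: 0.0
```

Call:
{"fn": "apply_moves", "kwargs": {"increments": "1 0 0 0.0015 0;1 0 0 0 0"}}

```text
time_s: 15.85
eef_pos: [0.5308, -0.1539, 0.0671]
tcp_rot: [-0.319, -3.125, -0.0]
wrist_force: [0.0, 0.3, 0.1]
gripper_width: -0.0
gripper_force: 0.0
```

Call:
{"fn": "apply_moves", "kwargs": {"increments": "1 0 0 0.0015 0;1 0 0 0 0"}}

```text
time_s: 16.1
eef_pos: [0.5308, -0.1539, 0.0656]
tcp_rot: [-0.319, -3.125, -0.0]
wrist_force: [-0.8, 0.1, -0.3]
gripper_width: -0.0
gripper_force: 0.0
```

Call:
{"fn": "apply_moves", "kwargs": {"increments": "1 0 0 0.0015 0;1 0 0 0 0"}}

```text
time_s: 16.35
eef_pos: [0.5308, -0.1539, 0.0641]
tcp_rot: [-0.319, -3.125, -0.0]
wrist_force: [0.7, 0.2, -0.5]
gripper_width: -0.001
gripper_force: 0.0
```

Call:
{"fn": "apply_moves", "kwargs": {"increments": "1 0 0 0.0015 0;1 0 0 0 0"}}

```text
time_s: 16.6
eef_pos: [0.5309, -0.1539, 0.0626]
tcp_rot: [-0.319, -3.125, -0.0]
wrist_force: [0.5, 0.5, -1.0]
gripper_width: 0.002
gripper_force: 0.0
```

Call:
{"fn": "apply_moves", "kwargs": {"increments": "1 0 0 0.0015 0;1 0 0 0 0"}}

```text
time_s: 16.85
eef_pos: [0.5311, -0.154, 0.0625]
tcp_rot: [0.319, 3.125, -0.0]
wrist_force: [-4.7, 1.7, 15.5]
gripper_width: 0.003
gripper_force: 7.9
```

Contact came at TCP z ≈ 0.0625, so the tips are 11.5 mm behind the TCP. I'll back up, open, realign and pinch the bar with TCP near 0.046.

Call:
{"fn": "apply_moves", "kwargs": {"increments": "1 0 0 -0.008 0;0.52 0 0 0 -3;0.52 0 0 0 -3;0.52 0 0 0 0;0.52 0 0 0 0"}}

```text
time_s: 17.48
eef_pos: [0.5309, -0.1539, 0.0692]
tcp_rot: [-0.156, -3.138, 0.0]
wrist_force: [0.9, 0.5, 0.9]
gripper_width: 0.481
gripper_force: 0.0
```

Call:
{"fn": "apply_moves", "kwargs": {"increments": "0.52 0 0 0.01 0;0.52 0 0 0.006 0;0.52 0 0 0.005 0;0.52 0 0 0 0"}}

```text
time_s: 17.98
eef_pos: [0.5306, -0.1538, 0.0477]
tcp_rot: [-0.155, -3.137, -0.0]
wrist_force: [0.8, 0.7, -0.6]
gripper_width: 0.478
gripper_force: 0.0
```

```bash
python3 st.py
```

```text
17.975 [ 0.5306 -0.1538  0.0477] ang 84.35 F [ 0.81  0.68 -0.56] T [ 0.003 -0.055 -0.025] w 0.478 f 0.0 j6 -1.839
```

Call:
{"fn": "apply_moves", "kwargs": {"increments": "0.52 0 0 0.0025 0;0.65 0 0 0 0;0.75 0 0 0 0;0.85 0 0 0 0;0.95 0 0 0 0"}}

```text
time_s: 18.6
eef_pos: [0.531, -0.1533, 0.0461]
tcp_rot: [0.155, 3.138, 0.001]
wrist_force: [-0.6, 6.8, 4.5]
gripper_width: 0.147
gripper_force: 59.6
```

Call:
{"fn": "apply_moves", "kwargs": {"increments": "1 0 0 0 0;1 0 0 0 0"}}

```text
time_s: 18.85
eef_pos: [0.531, -0.1533, 0.0461]
tcp_rot: [0.155, 3.138, 0.001]
wrist_force: [-0.6, 4.8, 4.7]
gripper_width: 0.145
gripper_force: 59.6
```

```bash
python3 st.py
```

```text
18.85 [ 0.531  -0.1533  0.0461] ang 84.35 F [-0.59  4.81  4.69] T [ 0.851  0.02  -0.051] w 0.145 f 59.582549929618835 j6 -1.839
```

Call:
{"fn": "apply_moves", "kwargs": {"increments": "1 0 0 0 5;1 0 0 0 5;1 0 0 0 5;1 0 0 0 5;1 0 0 0 0"}}

```text
time_s: 19.48
eef_pos: [0.531, -0.1533, 0.0461]
tcp_rot: [-0.699, -3.063, -0.001]
wrist_force: [-0.7, 5.1, 4.6]
gripper_width: 0.146
gripper_force: 59.6
```

```bash
python3 st.py
```

```text
19.475 [ 0.531  -0.1533  0.0461] ang 64.29 F [-0.72  5.14  4.55] T [ 0.866  0.164 -0.076] w 0.146 f 59.60858702659607 j6 -1.488
```

Call:
{"fn": "apply_moves", "kwargs": {"increments": "1 0 0 0 5;1 0 0 0 5;1 0 0 0 2;1 0 0 0 2;1 0 0 0 0"}}

```text
time_s: 20.1
eef_pos: [0.5309, -0.1533, 0.0461]
tcp_rot: [-1.065, -2.955, -0.001]
wrist_force: [-0.1, 5.2, 4.8]
gripper_width: 0.143
gripper_force: 59.6
```

```bash
python3 st.py
```

```text
20.1 [ 0.5309 -0.1533  0.0461] ang 50.35 F [-0.14  5.24  4.78] T [0.811 0.176 0.092] w 0.143 f 59.63921248912811 j6 -1.245
```

```bash
cat > jaw.py <<'E'
from h import *
def jawpos(p=None):
    p=p or vision.read_camera('wrist');im=p['pixels'];g=im.min(2)
    a=np.radians(4.95);xh=np.array([np.cos(a),np.sin(a)]);yh=np.array([-np.sin(a),np.cos(a)]);o=np.array([.5212,-.0537])
    # rectify top plane z=.046 to clamp coordinates, 0.25 mm/px
    out=[]
    xs=np.arange(-.06,.06,.00025);ys=np.arange(-.05,.07,.00025)
    X,Y=np.meshgrid(xs,ys);W=o+X[...,None]*xh+Y[...,None]*yh
    P=np.concatenate([W,np.full(X.shape+(1,),.046)],-1)@np.array(p['R']).T+np.array(p['t'])
    u=np.float32(p['fx']*P[...,0]/P[...,2]+p['cx']);v=np.float32(p['fy']*P[...,1]/P[...,2]+p['cy'])
    rect=cv2.remap(im,u,v,1,borderValue=(0,0,0));return rect,xs,ys
if __name__=='__main__':
    r_,xs,ys=jawpos();g=r_.min(2);m=(g>140).astype(np.uint8)
    n,l,st,c=cv2.connectedComponentsWithStats(m)
    for i in range(1,n):
        if st[i,4]>2000:
            rc=cv2.minAreaRect(np.argwhere(l==i)[:,::-1].astype(np.float32))
            print('center mm',(rc[0][0]*.25-60).__round__(1),(rc[0][1]*.25-50).__round__(1),'size',np.round(np.array(rc[1])*.25,1),'ang',round(rc[2],1))
E
python3 jaw.py; python3 - <<'E'
import jaw,numpy as np,cv2
p=dict(np.load('w4.npz'));p['pixels']=cv2.imread('pics/w4.png')[...,::-1].copy()
r_,xs,ys=jaw.jawpos(p);m=(r_.min(2)>140).astype(np.uint8);n,l,st,c=cv2.connectedComponentsWithStats(m)
for i in range(1,n):
    if st[i,4]>2000:
        rc=cv2.minAreaRect(np.argwhere(l==i)[:,::-1].astype(np.float32));print('before',np.array(rc[0])*.25-[60,50],np.array(rc[1])*.25,rc[2])
E
```

```text
center mm -5.8 -41.1 size [ 17.8 108.5] ang 90.0
center mm 19.0 14.7 size [110.9 109.3] ang 76.5
center mm 0.5 14.6 size [48.8 65.5] ang 90.0
center mm -2.2 50.1 size [34.1  9.1] ang 45.5
before [  0.75  -25.625] [14.75 89.  ] 90.0
before [-19.375  12.5  ] [26.25 46.5 ] 0.0
before [16.91513062 12.32453918] [46.18334579 26.46512222] 88.26429748535156
before [-2.98754501 25.39743042] [17.66270065 22.04915237] 11.560132026672363
before [ 0.5 48. ] [14.5 89. ] 90.0
```

```bash
python3 - <<'E'
import jaw,numpy as np,cv2
p0=dict(np.load('w4.npz'));p0['pixels']=cv2.imread('pics/w4.png')[...,::-1].copy()
for nm,p in (('w4',p0),('now',jaw.vision.read_camera('wrist'))):
    r_,xs,ys=jaw.jawpos(p)
    if nm=='now': cv2.imwrite('pics/rect_now.png',r_[...,::-1])
    for x in (-.040,-.036,.036,.040):
        k=int((x+.06)/.00025);pr=r_[:,k-4:k+4].mean((1,2));print(nm,x,' '.join(f'{int(y*1000)}:{int(q)}' for y,q in zip(ys[24:120:4]+1e-9,pr[24:120:4])))
E
```

```text
w4 -0.04 -43:110 -42:110 -41:109 -40:110 -39:110 -38:98 -37:35 -36:33 -35:32 -34:39 -33:57 -32:131 -31:189 -30:201 -29:202 -28:200 -27:200 -26:202 -25:204 -24:203 -23:203 -22:203 -21:203 -20:202
w4 -0.036 -43:110 -42:110 -41:110 -40:109 -39:109 -38:93 -37:33 -36:34 -35:32 -34:40 -33:51 -32:139 -31:194 -30:202 -29:201 -28:200 -27:200 -26:202 -25:204 -24:204 -23:201 -22:203 -21:204 -20:202
w4 0.036 -43:116 -42:115 -41:116 -40:117 -39:114 -38:102 -37:69 -36:40 -35:34 -34:41 -33:51 -32:131 -31:194 -30:206 -29:205 -28:205 -27:207 -26:206 -25:205 -24:206 -23:207 -22:207 -21:206 -20:207
w4 0.04 -43:116 -42:116 -41:117 -40:117 -39:113 -38:99 -37:69 -36:71 -35:63 -34:57 -33:50 -32:143 -31:199 -30:205 -29:205 -28:205 -27:207 -26:206 -25:206 -24:206 -23:207 -22:206 -21:206 -20:206
now -0.04 -43:153 -42:154 -41:155 -40:154 -39:156 -38:155 -37:156 -36:158 -35:156 -34:74 -33:48 -32:48 -31:64 -30:69 -29:70 -28:69 -27:110 -26:205 -25:243 -24:244 -23:244 -22:244 -21:244 -20:243
now -0.036 -43:154 -42:155 -41:155 -40:157 -39:157 -38:157 -37:157 -36:157 -35:158 -34:76 -33:48 -32:48 -31:65 -30:69 -29:70 -28:71 -27:110 -26:205 -25:243 -24:244 -23:244 -22:243 -21:244 -20:244
now 0.036 -43:148 -42:148 -41:148 -40:148 -39:148 -38:148 -37:147 -36:148 -35:148 -34:104 -33:86 -32:85 -31:85 -30:83 -29:73 -28:68 -27:106 -26:197 -25:237 -24:241 -23:241 -22:240 -21:241 -20:241
now 0.04 -43:146 -42:147 -41:148 -40:147 -39:148 -38:147 -37:148 -36:148 -35:148 -34:106 -33:88 -32:86 -31:87 -30:87 -29:87 -28:73 -27:105 -26:196 -25:237 -24:240 -23:241 -22:240 -21:241 -20:241
```

The knob turns with the tool: the jaw has moved 5.7 mm, with about 4 mm of free travel left. From here I take equal small steps and compare torque.

Call:
{"fn": "apply_moves", "kwargs": {"increments": "1 0 0 0 2;1 0 0 0 2;1 0 0 0 2;1 0 0 0 1;1 0 0 0 1"}}

```text
time_s: 20.82
eef_pos: [0.5309, -0.1533, 0.0461]
tcp_rot: [-1.269, -2.874, -0.001]
wrist_force: [-0.2, 4.9, 5.0]
gripper_width: 0.147
gripper_force: 59.6
```

```bash
python3 st.py
```

```text
20.825 [ 0.5309 -0.1533  0.0461] ang 42.36 F [-0.23  4.9   5.02] T [0.86  0.215 0.309] w 0.147 f 59.63779091835022 j6 -1.105
```

Call:
{"fn": "apply_moves", "kwargs": {"increments": "1 0 0 0 1;1 0 0 0 1"}}

```text
time_s: 21.08
eef_pos: [0.5309, -0.1533, 0.0461]
tcp_rot: [-1.319, -2.851, -0.001]
wrist_force: [-0.6, 5.2, 5.5]
gripper_width: 0.145
gripper_force: 59.7
```

```bash
python3 st.py
```

```text
21.075 [ 0.5309 -0.1533  0.0461] ang 40.36 F [-0.58  5.19  5.49] T [0.845 0.181 0.338] w 0.145 f 59.65118765830994 j6 -1.071
```

Call:
{"fn": "apply_moves", "kwargs": {"increments": "1 0 0 0 1;1 0 0 0 1"}}

```text
time_s: 21.32
eef_pos: [0.5309, -0.1533, 0.0461]
tcp_rot: [-1.368, -2.828, -0.001]
wrist_force: [-1.6, 5.4, 5.0]
gripper_width: 0.146
gripper_force: 59.7
```

```bash
python3 st.py
```

```text
21.325 [ 0.5309 -0.1533  0.0461] ang 38.36 F [-1.57  5.37  4.96] T [0.864 0.206 0.38 ] w 0.146 f 59.66037154197693 j6 -1.036
```

Call:
{"fn": "apply_moves", "kwargs": {"increments": "1 0 0 0 1;1 0 0 0 1"}}

```text
time_s: 21.58
eef_pos: [0.5309, -0.1533, 0.0461]
tcp_rot: [-1.417, -2.803, -0.001]
wrist_force: [-0.5, 5.5, 5.4]
gripper_width: 0.142
gripper_force: 59.7
```

```bash
python3 st.py
```

```text
21.575 [ 0.5309 -0.1533  0.0461] ang 36.36 F [-0.47  5.52  5.36] T [0.904 0.173 0.331] w 0.142 f 59.66713070869446 j6 -1.001
```

Call:
{"fn": "apply_moves", "kwargs": {"increments": "1 0 0 0 1;1 0 0 0 1"}}

```text
time_s: 21.82
eef_pos: [0.5309, -0.1533, 0.0461]
tcp_rot: [-1.466, -2.778, -0.001]
wrist_force: [-0.2, 5.6, 5.6]
gripper_width: 0.147
gripper_force: 59.7
```

```bash
python3 st.py
```

```text
21.825 [ 0.5309 -0.1533  0.0461] ang 34.36 F [-0.16  5.57  5.62] T [0.865 0.228 0.284] w 0.147 f 59.67257559299469 j6 -0.966
```

Call:
{"fn": "apply_moves", "kwargs": {"increments": "1 0 0 0 1;1 0 0 0 1"}}

```text
time_s: 22.08
eef_pos: [0.5309, -0.1533, 0.0461]
tcp_rot: [-1.514, -2.752, -0.001]
wrist_force: [-1.0, 4.5, 4.6]
gripper_width: 0.146
gripper_force: 59.7
```

```bash
python3 st.py; python3 - <<'E'
import jaw
r_,xs,ys=jaw.jawpos()
for x in (-.040,.040):
    k=int((x+.06)/.00025);pr=r_[:,k-4:k+4].mean((1,2));print(x,' '.join(f'{y*1000:.1f}:{int(q)}' for y,q in zip(ys[84:180:4],pr[84:180:4])))
E
```

```text
22.075 [ 0.5309 -0.1533  0.0461] ang 32.36 F [-0.96  4.52  4.57] T [0.93  0.233 0.315] w 0.146 f 59.677550196647644 j6 -0.931
-0.04 -29.0:44 -28.0:44 -27.0:66 -26.0:66 -25.0:95 -24.0:193 -23.0:237 -22.0:239 -21.0:239 -20.0:238 -19.0:239 -18.0:239 -17.0:239 -16.0:239 -15.0:239 -14.0:239 -13.0:239 -12.0:239 -11.0:238 -10.0:222 -9.0:70 -8.0:70 -7.0:71 -6.0:72
0.04 -29.0:81 -28.0:80 -27.0:80 -26.0:75 -25.0:93 -24.0:188 -23.0:234 -22.0:237 -21.0:238 -20.0:238 -19.0:237 -18.0:238 -17.0:238 -16.0:238 -15.0:237 -14.0:237 -13.0:238 -12.0:238 -11.0:235 -10.0:218 -9.0:93 -8.0:80 -7.0:79 -6.0:80
```

```bash
cat > tz.py <<'E'
from h import *
T=[];E=[]
for i in range(6):
    s=observe();T.append(s['torque'][2]);E.append(s['effort'][5])
    if i<5: vision.read_camera('top')
print('ang',ang(pose()[1]).round(2),'Tz',np.round(T,3),'mean',np.mean(T).round(3),'eff6',np.round(E,3), 't',s['time_s'])
E
python3 tz.py
```

```text
ang 32.38 Tz [0.262 0.239 0.275 0.153 0.221 0.19 ] mean 0.223 eff6 [0.18  0.403 0.274 0.228 0.217 0.215] t 22.375
```

Call:
{"fn": "apply_moves", "kwargs": {"increments": "1 0 0 0 1;1 0 0 0 1"}}

```text
time_s: 22.62
eef_pos: [0.5309, -0.1533, 0.0461]
tcp_rot: [-1.562, -2.725, -0.001]
wrist_force: [-0.4, 5.4, 4.6]
gripper_width: 0.145
gripper_force: 59.7
```

```bash
python3 tz.py
```

```text
ang 30.38 Tz [0.373 0.213 0.226 0.208 0.218 0.229] mean 0.244 eff6 [0.112 0.194 0.413 0.285 0.238 0.228] t 22.875
```

Call:
{"fn": "apply_moves", "kwargs": {"increments": "1 0 0 0 1;1 0 0 0 1"}}

```text
time_s: 23.12
eef_pos: [0.5309, -0.1533, 0.0461]
tcp_rot: [-1.609, -2.698, -0.001]
wrist_force: [-1.2, 5.4, 6.1]
gripper_width: 0.15
gripper_force: 59.7
```

```bash
python3 tz.py
```

```text
ang 28.39 Tz [0.361 0.33  0.297 0.275 0.278 0.305] mean 0.308 eff6 [0.152 0.233 0.452 0.324 0.277 0.267] t 23.375
```

Call:
{"fn": "apply_moves", "kwargs": {"increments": "1 0 0 0 1;1 0 0 0 1"}}

```text
time_s: 23.62
eef_pos: [0.5309, -0.1533, 0.0461]
tcp_rot: [-1.656, -2.669, -0.001]
wrist_force: [-0.9, 6.3, 6.2]
gripper_width: 0.15
gripper_force: 59.8
```

```bash
python3 tz.py
```

```text
ang 26.39 Tz [0.45  0.431 0.264 0.27  0.3   0.228] mean 0.324 eff6 [0.19  0.272 0.492 0.363 0.317 0.306] t 23.875
```

Joint 6's effort is a clean signal: 0.215 when free, now 0.306, so about 9 N and rising 3.9 N per 2°. Two more equal steps follow.

Call:
{"fn": "apply_moves", "kwargs": {"increments": "1 0 0 0 1;1 0 0 0 1"}}

```text
time_s: 24.12
eef_pos: [0.5309, -0.1533, 0.0461]
tcp_rot: [-1.702, -2.64, -0.001]
wrist_force: [-1.4, 6.2, 6.0]
gripper_width: 0.146
gripper_force: 59.8
```

```bash
python3 tz.py
```

```text
ang 24.4 Tz [0.439 0.358 0.316 0.355 0.332 0.351] mean 0.359 eff6 [0.229 0.31  0.531 0.403 0.357 0.346] t 24.375
```

Call:
{"fn": "apply_moves", "kwargs": {"increments": "1 0 0 0 1;1 0 0 0 1"}}

```text
time_s: 24.62
eef_pos: [0.5309, -0.1533, 0.0461]
tcp_rot: [-1.748, -2.61, -0.001]
wrist_force: [-1.4, 5.0, 5.2]
gripper_width: 0.149
gripper_force: 59.8
```

```bash
python3 tz.py
```

```text
ang 22.4 Tz [0.458 0.437 0.447 0.374 0.394 0.387] mean 0.416 eff6 [0.267 0.349 0.571 0.443 0.397 0.386] t 24.875
```

Call:
{"fn": "apply_moves", "kwargs": {"increments": "1 0 0 0 0.5;1 0 0 0 0;1 0 0 0 0"}}

```text
time_s: 25.25
eef_pos: [0.5308, -0.1533, 0.0461]
tcp_rot: [-1.759, -2.603, -0.001]
wrist_force: [-1.2, 5.7, 5.1]
gripper_width: 0.152
gripper_force: 59.8
```

```bash
python3 tz.py
```

```text
ang 21.9 Tz [0.416 0.416 0.405 0.382 0.418 0.464] mean 0.417 eff6 [0.431 0.43  0.43  0.43  0.43  0.43 ] t 25.5
```

Call:
{"fn": "apply_moves", "kwargs": {"increments": "0.8 0 0 0 0;0.65 0 0 0 0;0.52 0 0 0 0;0.52 0 0 0 0;0.52 0 0 0 0"}}

```text
time_s: 26.12
eef_pos: [0.5308, -0.154, 0.0456]
tcp_rot: [-1.76, -2.602, 0.0]
wrist_force: [0.3, 0.4, -0.0]
gripper_width: 0.478
gripper_force: 0.0
```

Call:
{"fn": "apply_moves", "kwargs": {"increments": "0.52 0 0 -0.015 0;0.52 0 0 -0.025 0;0.52 0 0 -0.03 0;0.52 0 0 -0.05 0;0.52 0 0 -0.06 0"}}

```text
time_s: 26.75
eef_pos: [0.5303, -0.1537, 0.2279]
tcp_rot: [-1.76, -2.602, 0.0]
wrist_force: [1.5, -1.1, 1.2]
gripper_width: 0.478
gripper_force: 0.0
```

```bash
python3 st.py; python3 -c "
from h import *
plan([.535,-.17,.25],3.4)"
```

```text
26.75 [ 0.5303 -0.1537  0.2279] ang 21.85 F [ 1.54 -1.1   1.25] T [ 0.007 -0.014  0.017] w 0.478 f 0.0 j6 -0.748
from [ 0.5303 -0.1537  0.2279] ang 21.85 tilt 0.04 turn 18.45 n 2
-0.0084 -0.0009 -0.0111 9.23
-0.0084 0.0005 -0.0111 9.23
```

Clear of the knob. I'll check numerically that the finial is clamped and square.

Call:
{"fn": "apply_moves", "kwargs": {"increments": "0.52 -0.0084 -0.0009 -0.0111 9.23;0.52 -0.0084 0.0005 -0.0111 9.23;0.52 0 0 0 0;0.52 0 0 0 0"}}

```text
time_s: 27.25
eef_pos: [0.5352, -0.1698, 0.2478]
tcp_rot: [-2.15, -2.29, 0.0]
wrist_force: [0.1, 0.2, 0.1]
gripper_width: 0.477
gripper_force: 0.0
```

```bash
python3 - <<'E'
import jaw,numpy as np
p=jaw.vision.read_camera('wrist');r_,xs,ys=jaw.jawpos(p)
for x in (-.040,-.026,-.02,.02,.026,.040):
    k=int((x+.06)/.00025);q=r_[:,k-4:k+4].mean(1);c=q[:,0]-q[:,2];g=q.mean(1)
    ye=ys[c>12];b=ys[(g>165)&(c<5)]*1000
    print(x,'yellow',(ye.min()*1000).round(1) if len(ye) else None,(ye.max()*1000).round(1) if len(ye) else None,len(ye)*.25,'bright runs',[(round(s[0],1),round(s[-1],1)) for s in np.split(b,np.where(np.diff(b)>.6)[0]+1) if len(s)>8])
print(np.round([d['confidence'] for d in jaw.pinpoint(p,'finial')[:2]],2))
E
```

```text
-0.04 yellow -40.5 -40.5 0.25 bright runs [(np.float64(-23.0), np.float64(-10.5)), (np.float64(43.3), np.float64(51.5))]
-0.026 yellow -8.2 40.5 49.0 bright runs [(np.float64(-22.5), np.float64(-10.7)), (np.float64(42.3), np.float64(51.3))]
-0.02 yellow -8.0 41.0 49.25 bright runs [(np.float64(-22.5), np.float64(-10.2)), (np.float64(42.0), np.float64(51.0))]
0.02 yellow -8.0 41.0 49.25 bright runs [(np.float64(-22.5), np.float64(-10.0)), (np.float64(41.8), np.float64(50.3))]
0.026 yellow -8.2 41.0 49.5 bright runs [(np.float64(-22.5), np.float64(-9.7)), (np.float64(41.8), np.float64(50.0))]
0.04 yellow None None 0.0 bright runs [(np.float64(-23.0), np.float64(-10.2)), (np.float64(41.5), np.float64(49.8))]
[0.85]
```

```bash
python3 -c "
from h import *
print(r.job_done())"
```

```text
the job is handed in; nothing more can be done
None
```

The white finial is clamped square between jaw and fence at about 18 N (judged from joint 6 effort), the robot is clear above it, and the job is handed in with the clock at about 27 s; the picking grip held the finial by its cap rather than the shaft, and the tips pinched the knob about 10 mm higher than the stated 46–50 mm.

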